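# Index the reed tuning turntable one hole and swing the nozzle in

### The job

Bring the next reed of the round reed plate under the wind nozzle, by pressing and pushing with the fingertips only, gripping nothing. Press the turntable's indexing plunger down by its thumb saddle to free the table, push the table round anticlockwise (seen from above) by one hole, and let the plunger up so that its pin springs fully home in that next hole; only then push the nozzle arm, which carries an upright finger plate, in over the reed plate until it rests against its stop, and leave everything. Keep off the reed plate, do not force the plunger or the nozzle arm, and leave the things lying round the turntable where they are.

Things in the scene. Friction and masses are not known exactly. Their poses are not given: they have to be found in the camera images.
- rotary_table: Fixed turntable base: green round casting 220 mm across, bolted down. Origin on the table's vertical turning axis at the worktop; +x points to the nozzle pillar (away from the robot, give or take its yaw), z up. Its steel rim is an index ring, top at 50 mm, with 12 holes (10.5 mm, every 30 degrees, 97 mm from the axis). Inside it turns an aluminium table 171 mm across, top at 53 mm.
- turntable (a joint): Angle of the turntable, rad, growing anticlockwise seen from above; 0 at the start, with the pin in a hole; the next hole anticlockwise is at 0.5236 (30 degrees). Light friction (0.1 N m); it stays where it is left. With the pin in a hole it is locked but for about 0.008 rad of play either way.
- plunger (a joint): How far the indexing plunger is pressed down, m: 0 fully up (pin home in a hole), 0.014 bottomed; the pin is clear of the hole from 0.0105 on. Spring: 4 N at first, 10 N at the bottom. The plunger rides on the turntable and goes round with it. Let up between holes it stays down at about 0.0105, the pin rubbing under the ring, and springs up on coming under a hole.
- thumb_saddle (a point): Centre of the top face of the plunger's dark steel thumb saddle, the part to press: flat serrated plate 26 mm (radial) by 42 mm (along the turn) with a 5 mm high lip at both ends along the turn, 34 mm apart inside. 64 mm from the turning axis, 74.5 mm above the worktop when up; at the start on the -x side of the axis. A fingertip pressing between the lips takes the table round.
- nozzle_arm (a joint): Angle of the nozzle's swing arm, rad: 0 = nozzle over the reed plate, arm against its stop; grows as the arm is swung aside (clockwise seen from above), to 1.2. It starts aside and stays where it is left (friction 0.06 N m). Below about 0.35 the nozzle is over the reed plate.
- finger_plate (a point): Point on the nozzle arm's upright finger plate (dark steel, 26 mm long along the arm, 6 mm thick, top edge 121 mm above the worktop), mid length and thickness, 108 mm up, 82 mm from the pivot. Push on its broad face, from the side away from the reed plate. Below it the arm is a tube, 10 mm thick, centre 82 mm up, ending 16 mm past this point in a nozzle that points down to 61 mm.
- nozzle_pivot (a point): Point on the vertical axis of the nozzle arm's pivot, 108 mm above the worktop, 128 mm from the turning axis along +x of rotary_table; the pillar and hub end at 94 mm.
- reed_plate_10: Long brass reed plate 158 x 53 x 4 mm lying loose; leave it. Origin under its centre.
- tweezers: Steel tweezers, 120 mm long, 8 mm high, lying loose; leave them. Origin under the centre.
- wax_tin: Round tin, 67 mm across and 37 mm high; leave it. Origin under its centre.
- index_pin_nose (a point): Round nose of the plunger's 9 mm pin, 97 mm from the turning axis, in line with the saddle. It comes up from below into a hole of the index ring; home, it shows 3 mm above the ring (53 mm above the worktop). It finds a hole from up to about 3 mm off.
- reed_disc (a point): Centre of the top face of the work: round brass reed plate, 84 mm across, 12 radial reeds, clamped on the middle of the turntable by a knurled brass nut; plate top 57.5 mm, nut top 69 mm (stud 73 mm) above the worktop. Not to be touched.

How it is judged:
On the way, in this order (a step that is already met when the one before it is completed fails the run):
1. the plunger is pressed in until its pin is clear of the hole (value of joint plunger above 0.009 m), for 0.1 s.
2. the turntable stands at the next hole anticlockwise with the pin sprung home (value of joint turntable between 0.495 and 0.552 rad and value of joint plunger below 0.002 m), for 0.2 s.
3. the nozzle arm is pushed in against its stop (value of joint nozzle_arm below 0.06 rad), for 0.2 s.
At the end, for the whole second after the job is handed in: The turntable stands one hole (30 degrees, within 1.6) anticlockwise of where it began, its plunger fully up (within 2 mm) with the pin in the hole, the nozzle arm against its stop (within 0.06 rad, about 5 mm at the finger plate), and the loose things are within 15 mm of where they lay (all of step 2 and value of joint nozzle_arm below 0.06 rad and distance of each of reed_plate_10, tweezers, wax_tin from where it was at the start of the episode below 0.015 m); the robot touches nothing.
It fails at once if the reed plate is touched with the fingers or the arm (contact force between any of the fingers, the arm and reed_disc above 0.5 N).
It fails at once if the turntable is turned while the nozzle is over the reed plate (value of joint nozzle_arm below 0.3 rad and (value of joint turntable below -0.04 rad or value of joint turntable between 0.04 and 0.48 rad or value of joint turntable above 0.567 rad)).
It fails at once if the thumb saddle or the nozzle arm's finger plate is pinched from two sides ((contact force between the fingers and saddle_side_a above 1 N and contact force between the fingers and saddle_side_b above 1 N) or (contact force between the fingers and saddle_end_a above 1 N and contact force between the fingers and saddle_end_b above 1 N) or (contact force between the fingers and tab_outer above 1 N and contact force between the fingers and tab_inner above 1 N)).
It fails at once if the plunger or the nozzle arm is forced (over 60 N) (contact force between the fingers and plunger above 60 N or contact force between the fingers and nozzle_arm above 60 N).
It fails at once if something lying round the turntable is picked up (height (world z) of any of reed_plate_10, tweezers, wax_tin above 0.02 m).
It also fails if it takes over 45 s, if anything falls off the work surface, if the arm or the gripper's body presses on something with over 40 N, if the wrist force passes 120 N, or if a joint passes its speed limit or range.

### The arm

A 6-joint arm with a two-finger parallel gripper is mounted at the origin on a cart in front of the work surface, level with it; the furniture and walls round the work are solid. World frame = base frame: x ahead of the robot, y to its left, z up, the work surface at z = 0. Lengths are in m, angles in rad, forces in N, time in s.
With the tool pointing down it reaches from about 0.25 to 0.725 m from the base axis. Payload 4 kg.
Tool frame: the origin (TCP) lies on the centre line of the jaws, within the pads' length; the fingertips stand 14 mm ahead of it and the grasp point (between the pads) lies 5 mm behind it; z points along the fingers, x is the direction in which the jaws open and shut, and the axes are right-handed (so a half turn about z gives the same grasp; the last joint's range is limited). The gripper opens to 85 mm and grips with 20 to 120 N. Pads are 22 mm wide; open, the fingers measure 114 mm over their backs; the gripper's body (76 mm by 85 mm) begins 54 mm behind the grasp point. The pads swing forward as they close: fully open they stand 13 mm farther back than shut.
Start: joints at [1.198, 0.241, 0.005, 1.335, 0, 1.571], TCP at [0.182, 0.466, 0.245] pointing down, gripper open.
Joint ranges: [-2.72, 2.72], [-1.05, 1.87], [-1.09, 1.28], [-1.99, 2.15], [-1.42, 1.44], [-3.14, 3.14]. Speed limits (rad/s): [2.79, 2.79, 3.14, 3.14, 3.14, 3.14].

### API

Orientations are given as a unit quaternion [x, y, z, w].
In Python, from workcell import bot gives the robot as it stands.
- The arm moves only by the tool play_rows, never from a script. Its argument "motion" is a list of rows, each an object with "fingers": the closure, from -1 (fully open) to 1 (shut), so that 0 is half open; "translation": the shift along the tool's x, y, z in cm, a list of three; "roll": the turn about the tool's z in degrees. A call has 1 to 20 rows; each row is the pose to reach, as a shift and turn from the pose commanded when the call began, along the tool's axes at that moment; what a row does not reach only later rows make up. A row lasts 1/12 s, in which the tool goes at most 41.7 mm and 7.16 degrees, less where a joint would pass 70% of its speed; a pose out of reach is approached as far as the arm can. A call with a gripper value outside its range is refused whole. The fingers move at their own pace and stop on an object; the grip force is fixed at half the most. Time passes only in rows, so rows that repeat a pose let the fingers close. It gives the time, the measured TCP pose, the force and the opening at its end, in the units of the state.
- bot.get_obs(): the state, without advancing time (a new reading comes with each control period).
- bot.camera(name): name is "scene" or "top"; returns a dict with "pixels" (480x640x3 uint8, red, green, blue), "intrinsics" (3x3 intrinsics, pixels), "world_to_cam" (4x4, takes a point from world to camera coordinates). Camera axes: x right, y down, z forward; pixel columns grow to the right and rows downward; lengths in m; the calibration is good to about 2 mm. A picture is of the moment at which its call begins. There is no depth.
- bot.job_done(): hands the job in, once; it reports no verdict.
The state is a dict: "clock": time; "joint_pos": joint angles; "joint_vel": joint speeds; "tau": joint torques, N m; "eef_pos": TCP position; "tool_rot": TCP orientation; "ft_force": force on the tool from outside, world axes, zero at the start; "ft_torque": the same for the moment, N m; "grip_width": finger opening in m.
Only numpy, scipy, OpenCV 4.12 (cv2) and the standard library are available. Lean on these libraries where they do the work, as an engineer would, in place of code of your own. Each camera call takes 0.05 s, during which the arm holds its last target. There are 200 camera calls.

## Working session

There is one attempt and no reset: what is moved stays moved. The work goes in short steps, Python scripts to look and compute and a tool call to move; the robot and the scene stay as the last step left them, time stands still between calls to the robot, and variables do not carry over. Pictures are saved under pics/ and viewed, about 8 in all and at most 12, crops included, and the job is handed in when it is done.

Besides the shell and the picture viewer there is one more tool, called after "Call:" by a JSON object that holds its "method" and its "body", one argument or row to a line. play_rows: Moves the arm, as the interface text tells. Its arguments: {"type":"object","properties":{"motion":{"type":"array","items":{"type":"object","properties":{"fingers":{"type":"number"},"translation":{"type":"array","items":{"type":"number"}},"roll":{"type":"number"}}}}},"required":["motion"]}

```bash
mkdir -p pics; ls; python3 - <<'E'
from workcell import bot
import cv2,numpy as np
for n in("scene","top"):
    c=bot.camera(n); cv2.imwrite(f"pics/{n}0.png",c["pixels"][:,:,::-1]); np.savez(f"{n}0.npz",**c)
    print(n,c["intrinsics"].tolist(),np.round(c["world_to_cam"],4).tolist())
o=bot.get_obs();print({k:np.round(v,4).tolist() for k,v in o.items()})
E
```

```text
pics
scene [[460.85304325743147, 0.0, 320.9213307336991], [0.0, 460.85304325743147, 242.9342820994416], [0.0, 0.0, 1.0]] [[0.5197, -0.8541, 0.0188, -0.2718], [-0.6613, -0.4161, -0.6242, 0.4413], [0.5409, 0.312, -0.7811, 0.6966], [0.0, 0.0, 0.0, 1.0]]
top [[605.0671304184342, 0.0, 320.5717954257244], [0.0, 605.0671304184342, 228.3632039078533], [0.0, 0.0, 1.0]] [[-0.0276, -0.9994, -0.0222, 0.068], [-0.9883, 0.0307, -0.1492, 0.5353], [0.1497, 0.0179, -0.9886, 1.2953], [0.0, 0.0, 0.0, 1.0]]
{'clock': 0.1, 'joint_pos': [1.198, 0.2414, 0.0039, 1.3352, -0.0, 1.5708], 'joint_vel': [-0.0006, -0.0004, 0.0033, -0.0011, 0.0004, -0.0001], 'tau': [-0.0003, -37.3138, 25.301, 0.0109, 0.0, -0.0], 'eef_pos': [0.1819, 0.4651, 0.2445], 'tool_rot': [0.8259, 0.5638, -0.0008, 0.0006], 'ft_force': [0.3089, 0.2745, 0.1811], 'ft_torque': [-0.084, 0.0033, 0.0012], 'grip_width': 0.0854}
```

View pics/top0.png

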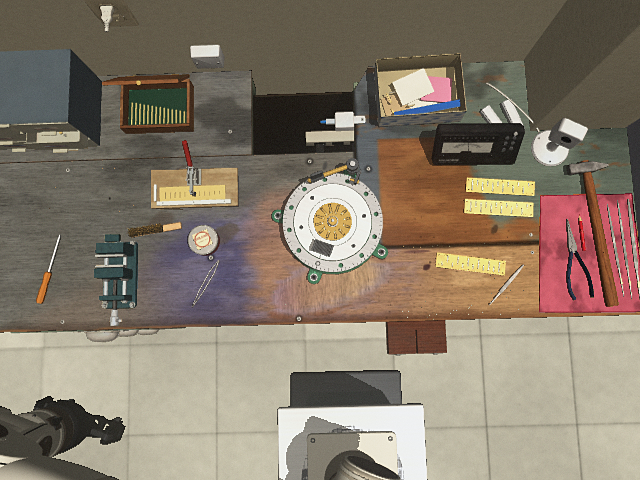

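View pics/scene0.png

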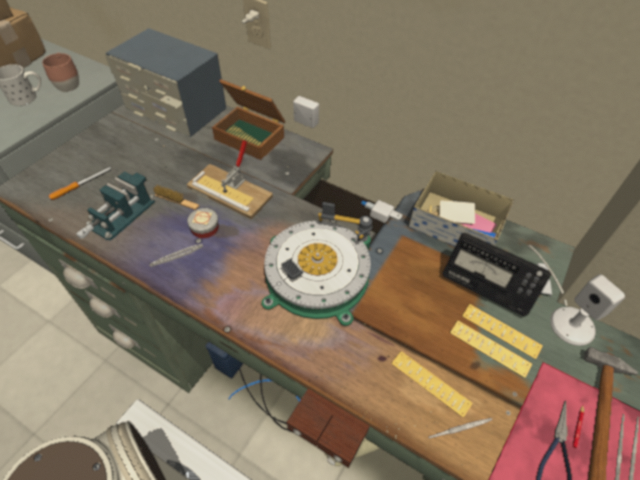

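The turntable is centred at about (332,222) in the top view, with the saddle at (321,247) and the nozzle arm at (305–355,165–180). I'll zoom in on both views.

```bash
python3 - <<'E'
import cv2,numpy as np
a=cv2.imread("pics/top0.png")[150:290,265:400];b=cv2.imread("pics/scene0.png")[190:330,250:385]
cv2.imwrite("pics/z.png",np.hstack([cv2.resize(i,None,fx=2.95,fy=4,interpolation=cv2.INTER_CUBIC) if 0 else cv2.resize(i,(398,413),interpolation=cv2.INTER_CUBIC) for i in(a,b)]))
E
```

```text
(no output)
```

View pics/z.png

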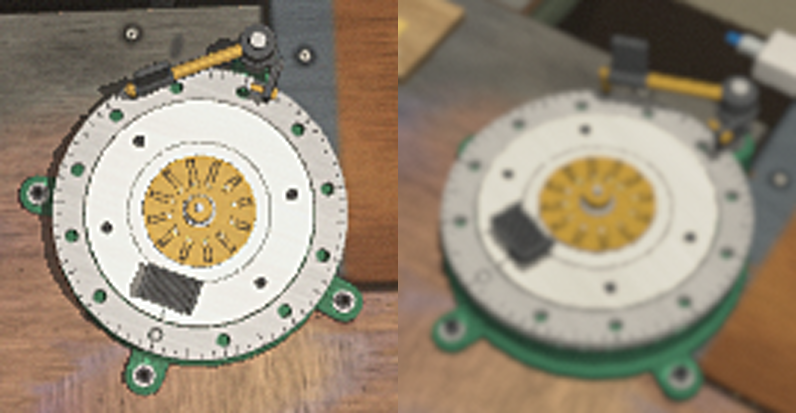

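The zoomed crops show the stud, saddle, pin nose, pivot hub and finger plate in both views. I'll turn them into positions.

```bash
cat >h.py <<'E'
import numpy as np,cv2
def load(n): c=np.load(n+".npz"); return c["intrinsics"],c["world_to_cam"]
def ray(n,p,z):
    K,T=load(n); R,t=T[:3,:3],T[:3,3]; d=R.T@np.linalg.solve(K,[p[0],p[1],1]); o=-R.T@t
    return (o+d*(z-o[2])/d[2])
def proj(n,P):
    K,T=load(n); q=K@(T[:3,:3]@np.asarray(P)+T[:3,3]); return q[:2]/q[2]
E
python3 - <<'E'
from h import *
s=2.948
P={}
for n,off,L in (("top0",(265,150),dict(stud=(199,207,.073),sad=(168,288.5,.0745),pin=(156,335,.053),hub=(258,40,.094),ftop=(152,76,.121))),
 ("scene0",(250,190),dict(stud=(199,190,.073),sad=(125,236,.0745),pin=(86,276,.053),hub=(342,87,.094),ftop=(233,40,.121)))):
  for k,(u,v,z) in L.items(): P[n,k]=ray(n,(off[0]+u/s,off[1]+v/s),z)[:2]
  for k in L: print(n,k,np.round(P[n,k],4), "from stud",np.round(np.linalg.norm(P[n,k]-P[n,"stud"]),4),"ang",np.round(np.degrees(np.arctan2(*(P[n,k]-P[n,"stud"])[::-1])),1))
  print("ftop-hub",np.linalg.norm(P[n,"ftop"]-P[n,"hub"]),np.degrees(np.arctan2(*(P[n,"ftop"]-P[n,"hub"])[::-1])))
E
```

```text
top0 stud [0.5491 0.0254] from stud 0.0 ang 0.0
top0 sad [0.4896 0.0498] from stud 0.0643 ang 157.8
top0 pin [0.458  0.0599] from stud 0.0974 ang 159.3
top0 hub [ 0.6678 -0.0213] from stud 0.1275 ang -21.5
top0 ftop [0.6369 0.0561] from stud 0.093 ang 19.3
ftop-hub 0.08340891145211893 111.73839431223166
scene0 stud [0.5473 0.0246] from stud 0.0 ang 0.0
scene0 sad [0.4866 0.0459] from stud 0.0643 ang 160.7
scene0 pin [0.4573 0.0589] from stud 0.0963 ang 159.1
scene0 hub [ 0.6675 -0.0219] from stud 0.1289 ang -21.2
scene0 ftop [0.643  0.0558] from stud 0.1006 ang 18.0
ftop-hub 0.08146102035925597 107.53012863732899
```

Both views agree to within 2–3 mm, and the radii of 64, 97, 128 and 82 mm match. That puts the axis at about (0.548, 0.025) with a yaw of about -21.3°, and the arm starts at about 0.85 rad. Next I'll compute the approach and check clearance to the white box behind.

```bash
cat >>h.py <<'E'
C=np.array([.548,.025]); YAW=-21.3
H=C+.128*np.array([np.cos(np.radians(YAW)),np.sin(np.radians(YAW))])
def pol(c,r,a): a=np.radians(a); return np.array(c)+r*np.array([np.cos(a),np.sin(a)])
def rel(base,pos,xang):
    "base=(xyz,xang): shift (cm) and roll (deg) in tool axes, tool vertical"
    a=np.radians(base[1]); X=np.array([np.cos(a),np.sin(a),0]);Y=np.array([np.sin(a),-np.cos(a),0])
    d=(np.asarray(pos)-base[0])*100
    return np.round([d@X,d@Y,-d[2],base[1]-xang],2).tolist()
def here():
    from workcell import bot
    from scipy.spatial.transform import Rotation as Ro
    o=bot.get_obs(); m=Ro.from_quat(o["tool_rot"]).as_matrix()
    return (np.array(o["eef_pos"]),np.degrees(np.arctan2(m[1,0],m[0,0]))),o
E
python3 - <<'E'
from h import *
Ps=[load(n) for n in("top0","scene0")]
X=cv2.triangulatePoints(*[K@T[:3] for K,T in Ps],np.array([[350.],[120]]),np.array([[380.],[212]])).ravel();print("box",X[:3]/X[3])
b,o=here();print(b)
p=pol(C,.066,158.7);print(p,rel(b,[*p,.130],-21.3))
E
```

```text
box [ 0.79294473 -0.0171828   0.00119842]
(array([0.18192954, 0.46514856, 0.24447468]), np.float64(68.63969409252391))
[0.48650838 0.04897458] [-27.66, 43.52, 11.45, 89.94]
```

Call:
{"method": "play_rows", "body": {
  "motion": [
    {"fingers": 1, "translation": [-2, 3, 0], "roll": 7},
    {"fingers": 1, "translation": [-4, 6, 0], "roll": 14},
    {"fingers": 1, "translation": [-6, 9, 0], "roll": 20},
    {"fingers": 1, "translation": [-8, 12.5, 0], "roll": 26},
    {"fingers": 1, "translation": [-10, 16, 0], "roll": 32},
    {"fingers": 1, "translation": [-12, 19, 0], "roll": 38},
    {"fingers": 1, "translation": [-14, 22, 0], "roll": 44},
    {"fingers": 1, "translation": [-16, 25, 0], "roll": 50},
    {"fingers": 1, "translation": [-18, 28, 0], "roll": 56},
    {"fingers": 1, "translation": [-20, 31.5, 0], "roll": 62},
    {"fingers": 1, "translation": [-22, 35, 0], "roll": 68},
    {"fingers": 1, "translation": [-24, 38, 0], "roll": 74},
    {"fingers": 1, "translation": [-26, 41, 0], "roll": 80},
    {"fingers": 1, "translation": [-27.66, 43.52, 0], "roll": 86},
    {"fingers": 1, "translation": [-27.66, 43.52, 2], "roll": 90},
    {"fingers": 1, "translation": [-27.66, 43.52, 5], "roll": 90},
    {"fingers": 1, "translation": [-27.66, 43.52, 8], "roll": 90},
    {"fingers": 1, "translation": [-27.66, 43.52, 11], "roll": 90},
    {"fingers": 1, "translation": [-27.66, 43.52, 11.5], "roll": 90},
    {"fingers": 1, "translation": [-27.66, 43.52, 11.5], "roll": 90}
  ]
}}

```text
clock: 1.77
eef_pos: [0.4844, 0.0493, 0.1281]
tool_rot: [0.983, -0.185, -0.003, 0.001]
ft_force: [0.2, 1.4, -0.4]
grip_width: -0.0001
```

```bash
python3 - <<'E'
from h import *
from workcell import bot
b,o=here();print(b,o["ft_force"],o["grip_width"],o["clock"])
p=pol(C,.066,158.7);print(rel(b,[*p,.095],-21.3))
i=[bot.camera(n)["pixels"][:,:,::-1] for n in("top","scene")]
a=i[0][150:290,265:400];c=i[1][170:310,240:375]
cv2.imwrite("pics/a.png",np.hstack([cv2.resize(x,(398,413),interpolation=cv2.INTER_CUBIC) for x in (a,c)]))
E
```

```text
(array([0.48440611, 0.04928974, 0.1281046 ]), np.float64(-21.365871555765608)) [ 0.24088551  1.38714223 -0.38531403] -6.690460497169913e-05 1.7667
[0.21, -0.05, 3.31, -0.07]
```

View pics/a.png

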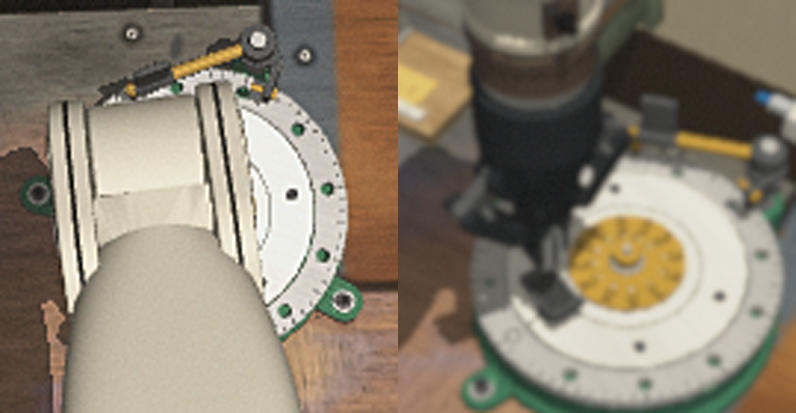

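In the scene view the closed fingertips stand over the saddle, at about (540–398, 290). I'll press down gradually.

Call:
{"method": "play_rows", "body": {
  "motion": [
    {"fingers": 1, "translation": [0.2, 0, 1.5], "roll": 0},
    {"fingers": 1, "translation": [0.2, 0, 3], "roll": 0},
    {"fingers": 1, "translation": [0.2, 0, 3.6], "roll": 0},
    {"fingers": 1, "translation": [0.2, 0, 4.0], "roll": 0},
    {"fingers": 1, "translation": [0.2, 0, 4.3], "roll": 0},
    {"fingers": 1, "translation": [0.2, 0, 4.3], "roll": 0},
    {"fingers": 1, "translation": [0.2, 0, 4.3], "roll": 0}
  ]
}}

```text
clock: 2.45
eef_pos: [0.4894, 0.049, 0.0886]
tool_rot: [0.983, -0.185, 0.001, -0.0]
ft_force: [-0.5, 0.2, 3.8]
grip_width: -0.0001
```

Call:
{"method": "play_rows", "body": {
  "motion": [
    {"fingers": 1, "translation": [0, 0, 0.4], "roll": 0},
    {"fingers": 1, "translation": [0, 0, 0.8], "roll": 0},
    {"fingers": 1, "translation": [0, 0, 1.1], "roll": 0},
    {"fingers": 1, "translation": [0, 0, 1.2], "roll": 0},
    {"fingers": 1, "translation": [0, 0, 1.2], "roll": 0},
    {"fingers": 1, "translation": [0, 0, 1.2], "roll": 0}
  ]
}}

```text
clock: 2.95
eef_pos: [0.4896, 0.049, 0.0763]
tool_rot: [0.983, -0.185, 0.001, -0.0]
ft_force: [-1.1, -0.1, 8.4]
grip_width: 0.0002
```

```bash
python3 - <<'E'
from h import *
b,o=here();print(b)
for d in range(3,37,3):
    p=pol(C,.0645,158+d);print(d,rel(b,[*p,b[0][2]],b[1]-0+d))
E
```

```text
(array([0.48960199, 0.04899916, 0.07634051]), np.float64(-21.357115070948414))
3 [-0.13, 0.37, -0.0, -3.0]
6 [-0.11, 0.71, -0.0, -6.0]
9 [-0.07, 1.05, -0.0, -9.0]
12 [-0.01, 1.38, -0.0, -12.0]
15 [0.06, 1.71, -0.0, -15.0]
18 [0.16, 2.03, -0.0, -18.0]
21 [0.27, 2.35, -0.0, -21.0]
24 [0.39, 2.67, -0.0, -24.0]
27 [0.53, 2.97, -0.0, -27.0]
30 [0.69, 3.27, -0.0, -30.0]
33 [0.86, 3.56, -0.0, -33.0]
36 [1.05, 3.84, -0.0, -36.0]
```

Call:
{"method": "play_rows", "body": {
  "motion": [
    {"fingers": 1, "translation": [0, 0, 0.1], "roll": 0},
    {"fingers": 1, "translation": [-0.05, 0.2, 0.1], "roll": -1.5},
    {"fingers": 1, "translation": [-0.13, 0.37, 0.1], "roll": -3},
    {"fingers": 1, "translation": [-0.11, 0.71, 0.1], "roll": -6},
    {"fingers": 1, "translation": [-0.07, 1.05, 0.1], "roll": -9},
    {"fingers": 1, "translation": [-0.01, 1.38, 0.1], "roll": -12},
    {"fingers": 1, "translation": [0.06, 1.71, 0.1], "roll": -15},
    {"fingers": 1, "translation": [0.16, 2.03, 0.1], "roll": -18},
    {"fingers": 1, "translation": [0.27, 2.35, 0.1], "roll": -21},
    {"fingers": 1, "translation": [0.27, 2.35, 0.1], "roll": -21},
    {"fingers": 1, "translation": [0.27, 2.35, 0.1], "roll": -21}
  ]
}}

```text
clock: 3.87
eef_pos: [0.4852, 0.0257, 0.076]
tool_rot: [1.0, -0.003, 0.003, 0.0]
ft_force: [1.8, -0.6, 8.4]
grip_width: 0.0
```

```bash
python3 - <<'E'
from h import *
from workcell import bot
b,o=here();print(b,o["ft_force"],o["ft_torque"])
v=b[0][:2]-C;print(np.hypot(*v),np.degrees(np.arctan2(v[1],v[0])))
i=[bot.camera(n)["pixels"][:,:,::-1] for n in("top","scene")]
a=i[0][150:290,265:400];c=i[1][190:330,250:385]
cv2.imwrite("pics/b.png",np.hstack([cv2.resize(x,(398,413),interpolation=cv2.INTER_CUBIC) for x in (a,c)]))
E
```

```text
(array([0.48521573, 0.02569505, 0.07604292]), np.float64(-0.37342686562553146)) [ 1.83310283 -0.56424029  8.36040351] [-0.16527771 -0.30449327  0.00341039]
0.06278812048697521 179.3657323855516
```

View pics/b.png

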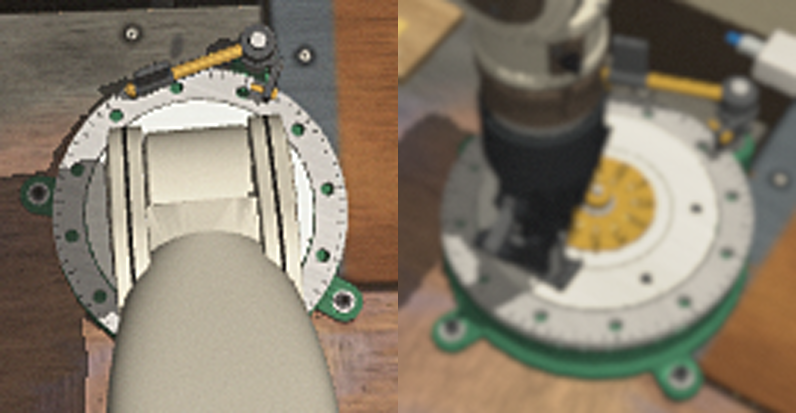

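The table has turned with the finger: the screws moved from (690,237) and (610,287) to (697,208) and (646,278) in the scene crop. I'll work out the angle.

```bash
python3 - <<'E'
from h import *
for u,v in((292,237),(212,287),(299,208),(248,278)):
    p=ray("scene0",(250+u/2.948,190+v/2.948),.053)[:2]-C; print(np.hypot(*p),np.degrees(np.arctan2(p[1],p[0])))
b,o=here()
for d in range(22,40,2):
    p=pol(C,.0645,158+d);print(d,rel(b,[*p,b[0][2]],-21.36+d))
E
```

```text
0.0698856276630441 -80.24438951570363
0.06830976518863385 -140.83742148405375
0.07090673544954168 -59.138923271340424
0.0689498060114523 -119.34768861263788
22 [-0.17, 0.07, -0.0, -1.02]
24 [-0.17, 0.29, -0.0, -3.02]
26 [-0.15, 0.52, -0.0, -5.02]
28 [-0.13, 0.74, -0.0, -7.02]
30 [-0.1, 0.97, -0.0, -9.02]
32 [-0.07, 1.19, -0.0, -11.02]
34 [-0.02, 1.41, -0.0, -13.02]
36 [0.03, 1.63, -0.0, -15.02]
38 [0.09, 1.84, -0.0, -17.02]
```

The table has turned 21.3° with no slip. I'll carry on to 30° and let the plunger up partly, using the force to check that the pin has caught.

Call:
{"method": "play_rows", "body": {
  "motion": [
    {"fingers": 1, "translation": [-0.1, 0.29, 0], "roll": -3},
    {"fingers": 1, "translation": [-0.1, 0.52, 0], "roll": -5},
    {"fingers": 1, "translation": [-0.1, 0.74, 0], "roll": -7},
    {"fingers": 1, "translation": [-0.1, 0.95, 0], "roll": -9},
    {"fingers": 1, "translation": [-0.1, 0.95, 0], "roll": -9},
    {"fingers": 1, "translation": [-0.1, 0.95, -0.3], "roll": -9},
    {"fingers": 1, "translation": [-0.1, 0.95, -0.6], "roll": -9},
    {"fingers": 1, "translation": [-0.1, 0.95, -0.8], "roll": -9},
    {"fingers": 1, "translation": [-0.1, 0.95, -0.8], "roll": -9}
  ]
}}

```text
clock: 4.72
eef_pos: [0.4851, 0.0162, 0.0843]
tool_rot: [0.997, 0.075, 0.004, 0.001]
ft_force: [3.5, -1.3, 5.1]
grip_width: 0.0001
```

There's still 5 N on the saddle at about 4 mm depth, so the pin has risen into the hole. I'll lift clear, then compute the nozzle-arm approach.

Call:
{"method": "play_rows", "body": {
  "motion": [
    {"fingers": 1, "translation": [0, 0, -0.4], "roll": 0},
    {"fingers": 1, "translation": [0, 0, -1], "roll": 0},
    {"fingers": 1, "translation": [0, 0, -3], "roll": 0},
    {"fingers": 1, "translation": [0, 0, -6], "roll": 0},
    {"fingers": 1, "translation": [-3, 0, -8], "roll": 0},
    {"fingers": 1, "translation": [-6, 0, -8], "roll": 0},
    {"fingers": 1, "translation": [-9, 0, -8], "roll": 0},
    {"fingers": 1, "translation": [-12, 0, -8], "roll": 0},
    {"fingers": 1, "translation": [-12, 0, -8], "roll": 0},
    {"fingers": 1, "translation": [-12, 0, -8], "roll": 0}
  ]
}}

```text
clock: 5.55
eef_pos: [0.3602, -0.0016, 0.1619]
tool_rot: [0.997, 0.075, -0.001, -0.0]
ft_force: [0.4, -0.5, -0.0]
grip_width: -0.0001
```

```bash
python3 - <<'E'
from h import *
from workcell import bot
b,o=here();print(b,o["ft_force"])
F=pol(H,.082,110);print("F",F,"H",H)
q=F-.045*np.array([np.cos(np.radians(200)),np.sin(np.radians(200))])
print("via",rel(b,[.56,.15,b[0][2]],20),"app",q,rel(b,[*q,b[0][2]],20),rel(b,[*q,.112],20))
i=[bot.camera(n)["pixels"][:,:,::-1] for n in("top","scene")]
a=i[0][150:290,265:400];c=i[1][190:330,250:385]
cv2.imwrite("pics/c.png",np.hstack([cv2.resize(x,(398,413),interpolation=cv2.INTER_CUBIC) for x in (a,c)]))
E
```

```text
(array([ 0.36024602, -0.00163202,  0.16185631]), np.float64(8.615873770278917)) [ 0.40008235 -0.51279667 -0.00841501]
F [0.63921083 0.05555864] H [ 0.66725648 -0.02149616]
via [22.02, -12.0, -0.0, -11.38] app [0.68149699 0.07094954] [32.85, -2.36, -0.0, -11.38] [32.85, -2.36, 4.99, -11.38]
```

View pics/c.png

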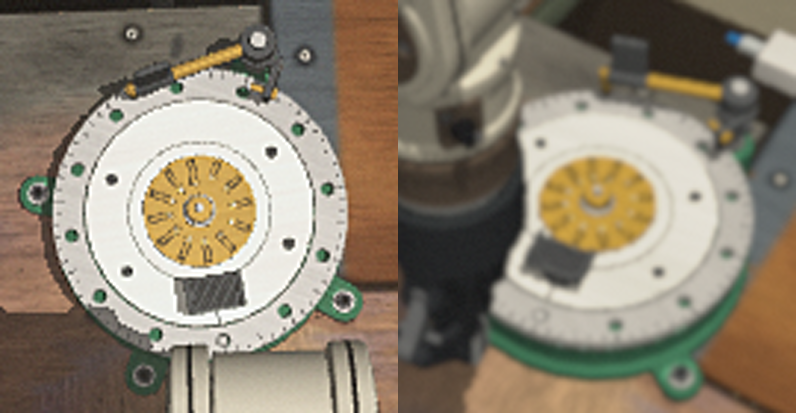

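The pin nose now shows home in the next hole, at (223,340) in the top crop, and the table and saddle have turned one pitch. Next I'll move over and behind the finger plate and lower there.

Call:
{"method": "play_rows", "body": {
  "motion": [
    {"fingers": 1, "translation": [4, -0.3, -1], "roll": -3},
    {"fingers": 1, "translation": [8, -0.6, -1], "roll": -6},
    {"fingers": 1, "translation": [12, -0.9, -1], "roll": -9},
    {"fingers": 1, "translation": [16, -1.2, -1], "roll": -11.4},
    {"fingers": 1, "translation": [20, -1.5, -1], "roll": -11.4},
    {"fingers": 1, "translation": [24, -1.8, -1], "roll": -11.4},
    {"fingers": 1, "translation": [28, -2.1, -1], "roll": -11.4},
    {"fingers": 1, "translation": [31, -2.3, -1], "roll": -11.4},
    {"fingers": 1, "translation": [32.5, -2.3, -1], "roll": -11.4},
    {"fingers": 1, "translation": [32.5, -2.3, -1], "roll": -11.4},
    {"fingers": 1, "translation": [32.5, -2.3, -1], "roll": -11.4}
  ]
}}

```text
clock: 6.57
eef_pos: [0.6812, 0.0704, 0.17]
tool_rot: [0.985, 0.174, -0.001, -0.0]
ft_force: [-0.7, -0.4, -0.3]
grip_width: 0.0005
```

```bash
python3 - <<'E'
from h import *
from workcell import bot
b,o=here();print(b,o["ft_force"])
q=pol(pol(H,.082,110),.040,20)
print(q,rel(b,[*q,.112],20))
i=[bot.camera(n)["pixels"][:,:,::-1] for n in("top","scene")]
a=i[0][120:260,265:400];c=i[1][150:290,260:395]
cv2.imwrite("pics/d.png",np.hstack([cv2.resize(x,(398,413),interpolation=cv2.INTER_CUBIC) for x in (a,c)]))
E
```

```text
(array([0.68115014, 0.07041186, 0.17003709]), np.float64(20.06918522718519)) [-0.69687403 -0.36896538 -0.34934517]
[0.67679853 0.06923944] [-0.45, -0.04, 5.8, 0.07]
```

View pics/d.png

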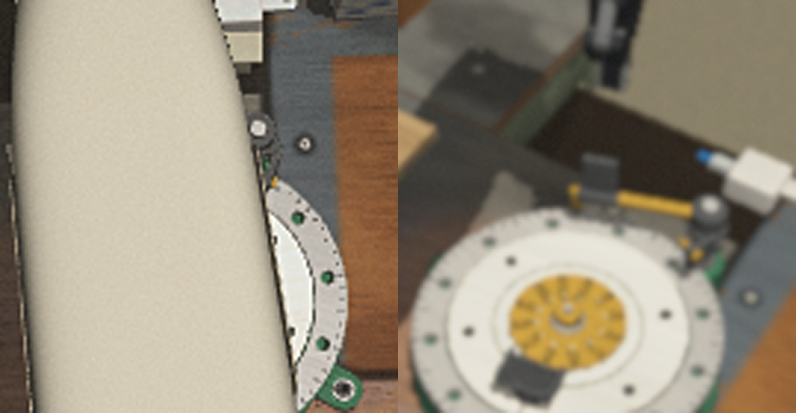

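The fingertips hang beyond the finger plate, clear of it. I'll lower there and compute the push arc.

Call:
{"method": "play_rows", "body": {
  "motion": [
    {"fingers": 1, "translation": [-0.3, 0, 2], "roll": 0},
    {"fingers": 1, "translation": [-0.3, 0, 4], "roll": 0},
    {"fingers": 1, "translation": [-0.3, 0, 5.7], "roll": 0},
    {"fingers": 1, "translation": [-0.3, 0, 5.7], "roll": 0},
    {"fingers": 1, "translation": [-0.3, 0, 5.7], "roll": 0}
  ]
}}

```text
clock: 7.08
eef_pos: [0.6762, 0.0687, 0.115]
tool_rot: [0.985, 0.174, -0.001, -0.0]
ft_force: [-0.7, 0.3, 0.2]
grip_width: 0.0006
```

```bash
python3 - <<'E'
from h import *
b,o=here();print(b,o["ft_force"])
for f,d in[(110,.03),(110,.022)]+[(x,.018) for x in range(110,162,3)]:
    print(f,d,rel(b,[*pol(pol(H,.082,f),d,f-90),b[0][2]],f-90))
E
```

```text
(array([0.67622404, 0.06865081, 0.11495744]), np.float64(20.027426443896246)) [-0.71910731  0.30521345  0.1696777 ]
110 0.03 [-0.93, -0.04, -0.0, 0.03]
110 0.022 [-1.73, -0.04, -0.0, 0.03]
110 0.018 [-2.13, -0.04, -0.0, 0.03]
113 0.018 [-2.56, -0.12, -0.0, -2.97]
116 0.018 [-2.99, -0.18, -0.0, -5.97]
119 0.018 [-3.43, -0.22, -0.0, -8.97]
122 0.018 [-3.87, -0.23, -0.0, -11.97]
125 0.018 [-4.31, -0.22, -0.0, -14.97]
128 0.018 [-4.75, -0.19, -0.0, -17.97]
131 0.018 [-5.18, -0.14, -0.0, -20.97]
134 0.018 [-5.62, -0.06, -0.0, -23.97]
137 0.018 [-6.04, 0.04, -0.0, -26.97]
140 0.018 [-6.47, 0.16, -0.0, -29.97]
143 0.018 [-6.88, 0.3, -0.0, -32.97]
146 0.018 [-7.29, 0.47, -0.0, -35.97]
149 0.018 [-7.69, 0.66, -0.0, -38.97]
152 0.018 [-8.08, 0.86, -0.0, -41.97]
155 0.018 [-8.45, 1.09, -0.0, -44.97]
158 0.018 [-8.82, 1.34, -0.0, -47.97]
161 0.018 [-9.17, 1.6, -0.0, -50.97]
```

Call:
{"method": "play_rows", "body": {
  "motion": [
    {"fingers": 1, "translation": [-0.93, -0.04, 0.2], "roll": 0},
    {"fingers": 1, "translation": [-1.5, -0.04, 0.2], "roll": 0},
    {"fingers": 1, "translation": [-1.9, -0.04, 0.2], "roll": 0},
    {"fingers": 1, "translation": [-2.3, -0.08, 0.2], "roll": -1.5},
    {"fingers": 1, "translation": [-2.6, -0.12, 0.2], "roll": -3},
    {"fingers": 1, "translation": [-3, -0.18, 0.2], "roll": -6},
    {"fingers": 1, "translation": [-3.43, -0.22, 0.2], "roll": -9},
    {"fingers": 1, "translation": [-3.87, -0.23, 0.2], "roll": -12},
    {"fingers": 1, "translation": [-4.31, -0.22, 0.2], "roll": -15},
    {"fingers": 1, "translation": [-4.75, -0.19, 0.2], "roll": -18},
    {"fingers": 1, "translation": [-5.18, -0.14, 0.2], "roll": -21},
    {"fingers": 1, "translation": [-5.62, -0.06, 0.2], "roll": -24},
    {"fingers": 1, "translation": [-6.04, 0.04, 0.2], "roll": -27},
    {"fingers": 1, "translation": [-6.47, 0.16, 0.2], "roll": -30},
    {"fingers": 1, "translation": [-6.88, 0.3, 0.2], "roll": -33},
    {"fingers": 1, "translation": [-7.29, 0.47, 0.2], "roll": -36},
    {"fingers": 1, "translation": [-7.29, 0.47, 0.2], "roll": -36},
    {"fingers": 1, "translation": [-7.29, 0.47, 0.2], "roll": -36}
  ]
}}

```text
clock: 8.58
eef_pos: [0.6113, 0.0395, 0.1145]
tool_rot: [0.883, 0.469, 0.001, 0.0]
ft_force: [-0.2, 0.4, -0.7]
grip_width: -0.0001
```

```bash
python3 - <<'E'
from h import *
from workcell import bot
b,o=here();print(b,o["ft_force"])
for f in range(146,165,2): print(f,rel(b,[*pol(pol(H,.082,f),.018,f-90),b[0][2]],f-90))
i=[bot.camera(n)["pixels"][:,:,::-1] for n in("top","scene")]
a=i[0][150:290,265:400];c=i[1][190:330,250:385]
cv2.imwrite("pics/e.png",np.hstack([cv2.resize(x,(398,413),interpolation=cv2.INTER_CUBIC) for x in (a,c)]))
E
```

```text
(array([0.61132355, 0.0394501 , 0.11453965]), np.float64(55.94726756841789)) [-0.19549353  0.37050442 -0.65330208]
146 [-0.13, -0.15, -0.0, -0.05]
148 [-0.41, -0.21, -0.0, -2.05]
150 [-0.7, -0.26, -0.0, -4.05]
152 [-0.99, -0.3, -0.0, -6.05]
154 [-1.28, -0.32, -0.0, -8.05]
156 [-1.58, -0.34, -0.0, -10.05]
158 [-1.87, -0.35, -0.0, -12.05]
160 [-2.16, -0.34, -0.0, -14.05]
162 [-2.46, -0.33, -0.0, -16.05]
164 [-2.75, -0.31, -0.0, -18.05]
```

View pics/e.png

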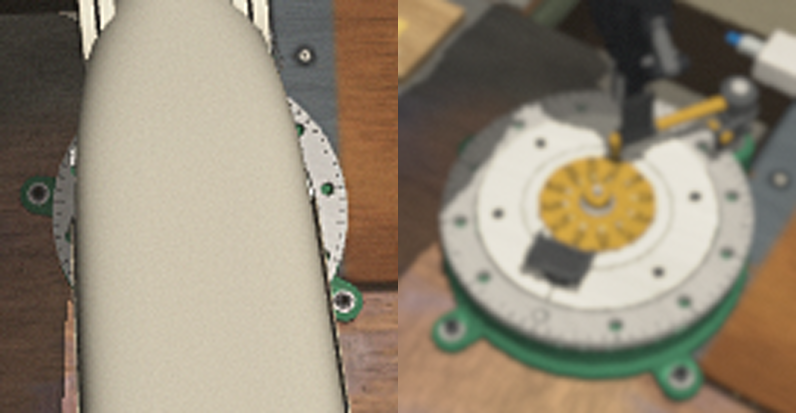

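The arm is swinging in ahead of the finger (plate at about (635,120)) and the table hasn't moved. I'll continue slowly to the stop.

Call:
{"method": "play_rows", "body": {
  "motion": [
    {"fingers": 1, "translation": [-0.41, -0.2, 0], "roll": -2},
    {"fingers": 1, "translation": [-0.7, -0.25, 0], "roll": -4},
    {"fingers": 1, "translation": [-0.99, -0.3, 0], "roll": -6},
    {"fingers": 1, "translation": [-1.28, -0.32, 0], "roll": -8},
    {"fingers": 1, "translation": [-1.5, -0.34, 0], "roll": -10},
    {"fingers": 1, "translation": [-1.65, -0.34, 0], "roll": -11},
    {"fingers": 1, "translation": [-1.75, -0.34, 0], "roll": -12},
    {"fingers": 1, "translation": [-1.75, -0.34, 0], "roll": -12},
    {"fingers": 1, "translation": [-1.75, -0.34, 0], "roll": -12}
  ]
}}

```text
clock: 9.43
eef_pos: [0.5984, 0.027, 0.1133]
tool_rot: [0.829, 0.559, -0.0, -0.0]
ft_force: [0.7, 0.2, 0.3]
grip_width: -0.0
```

Call:
{"method": "play_rows", "body": {
  "motion": [
    {"fingers": 1, "translation": [-0.1, 0, 0], "roll": 0},
    {"fingers": 1, "translation": [-0.2, 0, 0], "roll": 0},
    {"fingers": 1, "translation": [-0.3, 0, 0], "roll": 0},
    {"fingers": 1, "translation": [-0.3, 0, 0], "roll": 0},
    {"fingers": 1, "translation": [-0.3, 0, 0], "roll": 0}
  ]
}}

```text
clock: 9.85
eef_pos: [0.5977, 0.0254, 0.1134]
tool_rot: [0.829, 0.56, 0.001, -0.001]
ft_force: [2.1, 4.9, -0.5]
grip_width: 0.0003
```

Call:
{"method": "play_rows", "body": {
  "motion": [
    {"fingers": 1, "translation": [-0.15, 0, 0], "roll": 0},
    {"fingers": 1, "translation": [-0.3, 0, 0], "roll": 0},
    {"fingers": 1, "translation": [-0.3, 0, 0], "roll": 0},
    {"fingers": 1, "translation": [-0.3, 0, 0], "roll": 0}
  ]
}}

```text
clock: 10.18
eef_pos: [0.5976, 0.0251, 0.1135]
tool_rot: [0.828, 0.561, 0.003, -0.002]
ft_force: [3.6, 11.8, -2.2]
grip_width: -0.0003
```

The force rose to 12 N with no further movement, so the arm is on its stop. I'll back off, lift and retreat.

Call:
{"method": "play_rows", "body": {
  "motion": [
    {"fingers": 1, "translation": [0.8, 0, 0], "roll": 0},
    {"fingers": 1, "translation": [2, 0, 0], "roll": 0},
    {"fingers": 1, "translation": [3, 0, 0], "roll": 0},
    {"fingers": 1, "translation": [3, 0, -3], "roll": 0},
    {"fingers": 1, "translation": [3, 0, -7], "roll": 0},
    {"fingers": 1, "translation": [3, 0, -10], "roll": 0},
    {"fingers": 1, "translation": [4, -4, -10], "roll": 0},
    {"fingers": 1, "translation": [5, -8, -10], "roll": 0},
    {"fingers": 1, "translation": [6, -12, -10], "roll": 0},
    {"fingers": 1, "translation": [7, -16, -10], "roll": 0},
    {"fingers": 1, "translation": [8, -20, -10], "roll": 0},
    {"fingers": 1, "translation": [9, -24, -10], "roll": 0},
    {"fingers": 1, "translation": [9, -26, -10], "roll": 0},
    {"fingers": 1, "translation": [9, -26, -10], "roll": 0},
    {"fingers": 1, "translation": [9, -26, -10], "roll": 0}
  ]
}}

```text
clock: 11.43
eef_pos: [0.3882, 0.2027, 0.2137]
tool_rot: [0.828, 0.561, 0.0, 0.001]
ft_force: [0.1, 0.2, 0.1]
grip_width: -0.0
```

```bash
python3 - <<'E'
from h import *
from workcell import bot
b,o=here();print(b,o["ft_force"],o["clock"])
i=[bot.camera(n)["pixels"][:,:,::-1] for n in("top","scene")]
cv2.imwrite("pics/f_top.png",i[0])
a=i[0][150:290,265:400];c=i[1][190:330,250:385]
d=np.abs(i[0].astype(int)-cv2.imread("pics/top0.png")).max(2)
for n,(x0,y0,x1,y1) in dict(tin=(185,222,222,258),tweez=(190,258,222,308),reed10s=(432,170,540,280)).items(): print(n,(d[y0:y1,x0:x1]>40).mean())
cv2.imwrite("pics/f.png",np.hstack([cv2.resize(x,(398,413),interpolation=cv2.INTER_CUBIC) for x in (a,c)]))
E
```

```text
(array([0.38816045, 0.20274305, 0.21374509]), np.float64(68.18512782250181)) [0.10905115 0.16724397 0.10254299] 11.4333
tin 0.41816816816816815
tweez 0.935625
reed10s 0.0
```

View pics/f.png

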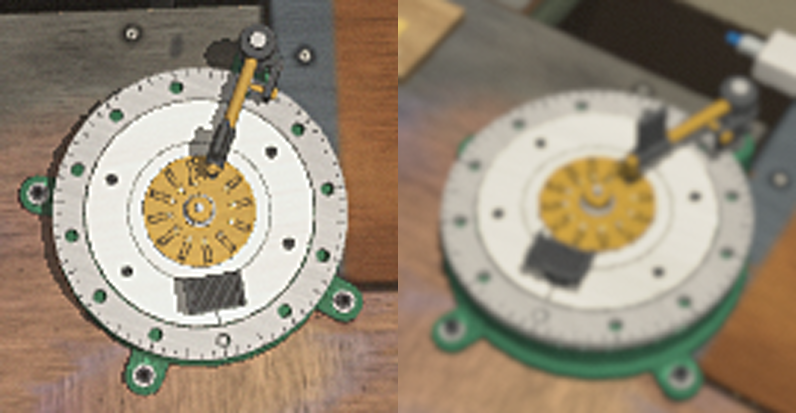

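The nozzle arm points at the axis and is on its stop, and the pin is home at (223,340). The tin and tweezers differ in the top view only because the robot now hangs over them, with its tips at about 0.2 m. I'll hand in.

```bash
python3 -c "
from workcell import bot
print(bot.job_done())"
```

```text
the job is handed in; nothing more can be done
None
```

The reed plate is indexed one hole anticlockwise and the nozzle arm is in against its stop. I handed the job in at about 11.5 s.

- **Indexing:** I pressed the saddle about 12–13 mm with the closed fingertips and carried the table round. I then let the plunger up. It still pushed up with 5 N at about 4 mm depth, so the pin had entered the hole.
- **Nozzle arm:** I pushed the finger plate round from the outer side to its stop. Force there rose from 5 to 12 N with almost no further movement. I then backed off and lifted away, and the force read about 0.

**Last checks:** The final pictures show the pin nose in the next hole and the arm pointing at the table axis. The long brass reed plate's patch of the top view showed no change.

**Not checked:** The robot hid the wax tin and tweezers in the last top view, so I couldn't confirm by picture that they stayed put. The fingertips passed well above them and felt no contact. I also judged the pin and arm positions by eye and by force, without a final measurement of either angle.

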